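# Load the chain proof-load hanger and start the test

### The arm

A 6-joint arm with a two-finger parallel gripper is mounted at the origin on the work surface. World frame = base frame: x ahead of the robot, y to its left, z up, the work surface at z = 0. Lengths are in m, angles in rad, forces in N, time in s.
With the tool pointing down it reaches from about 0.25 to 0.725 m from the base axis. Payload 4 kg.
Tool frame: the origin (TCP) lies midway between the tips of the shut fingers; the grasp point (between the pads) lies 19 mm behind it; z points along the fingers, y is the line along which they close (so a half turn about z gives the same grasp; the last joint's range is limited). The gripper opens to 85 mm and grips with 20 to 120 N. Pads are 22 mm wide; open, the fingers measure 114 mm over their backs; the gripper's body (76 mm by 85 mm) begins 54 mm behind the grasp point. The pads swing forward as they close: fully open they stand 13 mm farther back than shut.
Start: joints at [-1.223, 0.241, 0.005, 1.335, 0, 1.571], TCP at [0.17, -0.47, 0.231] pointing down, gripper open.
Joint ranges: [-2.72, 2.72], [-1.05, 1.87], [-1.09, 1.28], [-1.99, 2.15], [-1.42, 1.44], [-3.14, 3.14]. Speed limits (rad/s): [2.79, 2.79, 3.14, 3.14, 3.14, 3.14].

### API

Orientations are given as a unit quaternion [x, y, z, w].
In Python, from workcell import status, camera, get_calibration, ticket gives the robot as it stands.
- The arm moves only by the shell command python3 -m creep 'ROWS' [OPENING]. ROWS is JSON, a list of rows, each a list of 6 numbers: the shift along the world's x, y, z in cm, then the turn, a rotation vector about the world's x, y, z in degrees. A call has 1 to 8 rows; each row shifts and turns the commanded pose from where the row before left it; what a row does not reach is not made up. A row lasts 1/10 s, in which the tool goes at most 50 mm and 8.59 degrees, less where a joint would pass 70% of its speed; a pose out of reach is approached as far as the arm can. A call is refused whole if a number of a shift passes 5 or a number of a turn 8.59, either way. A call with a gripper value outside its range is refused whole. OPENING is the opening, from -1 (shut) to 1 (fully open), so that 0 is half open, set as the call begins (- or left out, the last holds). The fingers move at their own pace and stop on an object; the grip force is fixed at half the most. Time passes only in rows, so rows that do not move let the fingers close. It gives the time, the measured TCP pose, the force, the opening and the grip force at its end, in the units of the state.
- status.get_obs(): the state, without advancing time (a new reading comes with each control period).
- camera(name): name is "scene" or "side" or "wrist"; returns the picture (400x640x3 uint8, red, green, blue); there is no depth.
- get_calibration(name): a dict with "fx", "fy", "cx", "cy" (pixels), "k1" (the pictures are not rectified: a ray, as slopes to the right and down, at radius r is drawn at 1 + k1 r^2 times it, then the intrinsics apply), "rvec" (rotation vector, rad) and "tvec" (3), from world to camera coordinates, as OpenCV has them; the wrist camera has in their place "tool_from_camera" (4x4, takes a point from camera to tool coordinates, whose origin is the TCP and whose axes are the flange's). Camera axes: x right, y down, z forward; pixel columns grow to the right and rows downward; lengths in m; the calibration is good to about 2 mm. A picture is of the moment at which its call begins: read the wrist's pose just before it. get_calibration takes no time and is no camera call.
- ticket.job_done(): hands the job in; it is judged then, once.
The state is a dict: "clock": time; "joint_pos": joint angles; "joint_vel": joint speeds; "tau": joint torques, N m; "eef_pos": TCP position; "tool_rot": TCP orientation; "ft_force": force on the tool from outside, world axes, zero at the start; "ft_torque": the same for the moment, N m; "grip_width": finger opening in m; "grasp_force": force on a finger pad.
Only numpy, scipy, OpenCV 4.12 (cv2) and the standard library are available. Lean on these libraries where they do the work, as an engineer would, in place of code of your own. Each camera call takes 0.05 s, during which the arm holds its last target. There are 200 camera calls.

### The job

Bring the pair of slotted masses out of the trough, lower and upper together as they lie, fully home onto the stem of the weight hanger, then turn the upper mass until its slot faces roughly opposite the lower mass's slot, so that neither can slide off, with both still fully home. Then turn the key switch clockwise all the way to its stop, hold it there for about a second and let it spring back to start the test. Leave the other things on the bench where they are.

Things in the scene. Friction and masses are not known exactly. Their poses are not given: they have to be found in the camera images.
- stem (a point): Weight hanger on the fixed grey stand: upright steel stem, 8 mm thick, on a round pan of 76 mm diameter, with a 16 mm ball on top, its highest point 50 mm above the pan. The point is on the stem's axis at the pan's upper face, 43.5 mm above the bench. x is level: the way the masses slide onto the stem; y to its left, z up. The stand's gauge housing, 80 mm tall, is 135 to 185 mm ahead (+x).
- trough (a point): Middle of the trough's floor, 140 mm behind the stem, same axes as stem. The trough is a flat aluminium block, 197 mm long (43 to 240 mm behind the stem) and 110 mm wide, its floor 1.5 mm higher than the pan, with two low rails, 6 mm high, inner faces 84 mm apart, centred on the line to the stem. It is part of the stand and fixed.
- lower_center (a point): Centre (half-way up) of the lower slotted mass: flat brass disc, 80 mm diameter, 10 mm thick, about 0.34 kg, lying between the trough's rails. x points from the centre along its slot to the mouth. The slot is 11 mm wide, 22 mm at the rim, and ends 4.5 mm beyond the centre: fully home, the disc's centre is on the stem. At the start the slot faces the stem within a few degrees.
- upper_center (a point): Centre (half-way up) of the upper slotted mass, an equal disc (about 0.36 kg) lying flat on the lower, slots in line; x points along its slot to the mouth. It carries one lug. Only friction holds the discs: pushing both rims at the rear middle moves the pair; pushing the lug sideways turns the upper one round the stem while the lower stays nearly still.
- lower_slot (a point): Middle of the mouth of the lower mass's slot, on the rim, 40 mm from its centre, half-way up.
- upper_slot (a point): Middle of the mouth of the upper mass's slot, on the rim, 40 mm from its centre, half-way up.
- lug (a point): The upper mass's lug: brass block 14 mm wide standing out radially from the rim to 74 mm from the disc's centre, top 12 mm above the disc's face. The point is 60 mm from the centre, half-way up the lug. From above it is 120 degrees anticlockwise of that mass's slot: at first at the rear left. Pushed clockwise (towards +x on that side) it turns freely to the front; the disc may creep a few mm off the stem (more if turned anticlockwise): push it home again.
- key_grip (a point): Middle of the flat dark bow of the key on top of the small grey switch box (90 x 70 x 45 mm, fixed): the bow is upright, 28 mm long, 9 mm thick, 24 mm high (12 mm above and below this point), 68 mm above the bench. Its x axis lies along the bow's length, y across its thickness; the key turns about the vertical axis through this point.
- key (a joint): Key angle in rad: 0 at rest, growing as the key turns clockwise seen from above, to a stop at 1.1 (63 degrees). A weak spring (0.06 N m per rad) returns it to 0 when let go.
- jar: Bystander: amber jar, 48 mm diameter, 70 mm tall; origin under its middle.
- tweezers: Bystander: steel tweezers, 140 mm long, 8 mm high; origin under the middle, x along them.
- brush: Bystander: bench brush with a wooden handle, about 200 mm long, lying flat; x along it.
- file: Bystander: file with a round wooden handle, 210 mm long, 18 mm high; x along it from handle to blade.
- bench_pin: Bystander: wooden bench pin with a notch, 115 x 55 x 18 mm; x towards the notch.
- ring_blank: Bystander: brass ring blank, 26 mm diameter, 8 mm high, lying flat; origin under its middle.

How it is judged:
By the outcome, as a careful person would: the job done as asked, in the order asked, and still so for the second after the job is handed in, with the robot touching nothing.
It also fails if it takes over 66 s, if anything falls off the work surface, if the arm or the gripper's body presses on something with over 40 N, if the wrist force passes 120 N, or if a joint passes its speed limit or range.

## Working session

There is one attempt and no reset: what is moved stays moved. The work goes in short steps, Python scripts to look and compute and a shell command to move; the robot and the scene stay as the last step left them, time stands still between calls to the robot, and variables do not carry over. Pictures are saved under pics/ and viewed, at most 10 in all, crops included, and the job is handed in when it is done.

```bash
mkdir -p pics; cat > h.py <<'E'
import numpy as np,cv2
from workcell import status,camera,get_calibration
from scipy.spatial.transform import Rotation as R
def pose(name):
    c=get_calibration(name)
    if name=='wrist':
        o=status.get_obs();T=np.eye(4);T[:3,:3]=R.from_quat(o['tool_rot']).as_matrix();T[:3,3]=o['eef_pos']
        M=T@np.array(c['tool_from_camera']);return c,M[:3,:3],M[:3,3]
    r=R.from_rotvec(np.ravel(c['rvec'])).as_matrix();return c,r.T,-r.T@np.ravel(c['tvec'])
def K(c): return np.array([[c['fx'],0,c['cx']],[0,c['fy'],c['cy']],[0,0,1.]]),np.array([c['k1'],0,0,0.])
def ray(P,uv,z):
    c,Rw,t=P;k,d=K(c)
    n=cv2.undistortPoints(np.array(uv,float).reshape(-1,1,2),k,d).reshape(-1,2)
    v=np.c_[n,np.ones(len(n))]@Rw.T
    return t+v*((z-t[2])/v[:,2])[:,None]
def proj(P,X):
    c,Rw,t=P;k,d=K(c);r=Rw.T
    return cv2.projectPoints(np.array(X,float).reshape(-1,1,3),cv2.Rodrigues(r)[0],-r@t,k,d)[0].reshape(-1,2)
def snap(name,f):
    P=pose(name);im=camera(name)[:,:,::-1].copy();cv2.imwrite('pics/'+f,im);return P,im
E
python3 - <<'E'
from h import *
a=snap('scene','s0.png');b=snap('side','d0.png');w=snap('wrist','w0.png')
for x in(a,b,w): print(x[0][2],x[0][1][:,2])
print(status.get_obs())
E
```

```text
[1.0191683  0.53386308 1.12629264] [-0.34779598 -0.41110044 -0.84263538]
[0.4928659  0.76088612 0.67058806] [ 0.07389336 -0.78068253 -0.62054376]
[ 0.24699392 -0.4412742   0.37328639] [-0.29860466 -0.10638593 -0.94842885]
{'clock': 0.15, 'joint_pos': array([-1.22301703e+00,  2.41251886e-01,  4.05121633e-03,  1.33517806e+00,
       -3.88427360e-05,  1.57079126e+00]), 'joint_vel': array([ 0.00198165, -0.00250933,  0.00491976, -0.00226585,  0.00047313,
        0.00082321]), 'tau': array([-1.65119487e-03, -3.72635007e+01,  2.52638966e+01,  1.23500943e-02,
       -4.73013790e-05,  1.91461839e-05]), 'eef_pos': array([ 0.17023694, -0.4696357 ,  0.23061817]), 'tool_rot': array([ 9.84918503e-01,  1.73017096e-01, -1.56015869e-04, -7.75909362e-04]), 'ft_force': array([-0.09077886,  0.1561299 , -0.38956563]), 'ft_torque': array([-0.01273162,  0.037037  ,  0.00193872]), 'grasp_force': 0.0, 'grip_width': 0.08544068490814978}
```

View pics/s0.png

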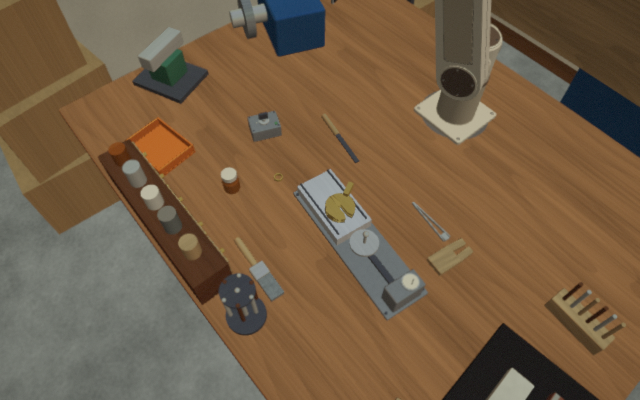

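View pics/d0.png

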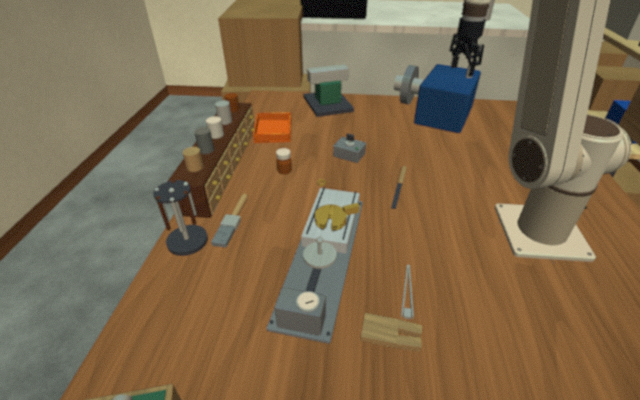

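The scene view shows the trough at about (335,205), the stem at about (365,240) and the key box at about (265,124). The side view shows the stem at about (320,250) and the key at about (350,140). I'll enlarge these areas.

```bash
python3 - <<'E'
import cv2,numpy as np
s=cv2.imread('pics/s0.png');d=cv2.imread('pics/d0.png')
r=lambda i,x,y,w,h,k:cv2.resize(i[y:y+h,x:x+w],None,fx=k,fy=k,interpolation=cv2.INTER_CUBIC)
A=r(s,290,160,100,100,4);B=r(d,270,180,100,100,4)
C=r(s,240,105,50,40,4);D=r(d,325,125,50,40,4)
o=np.zeros((560,800,3),np.uint8);o[:400,:400]=A;o[:400,400:]=B;o[400:,:200]=C;o[400:,200:400]=D
cv2.imwrite('pics/c0.png',o)
E
```

```text
(no output)
```

View pics/c0.png

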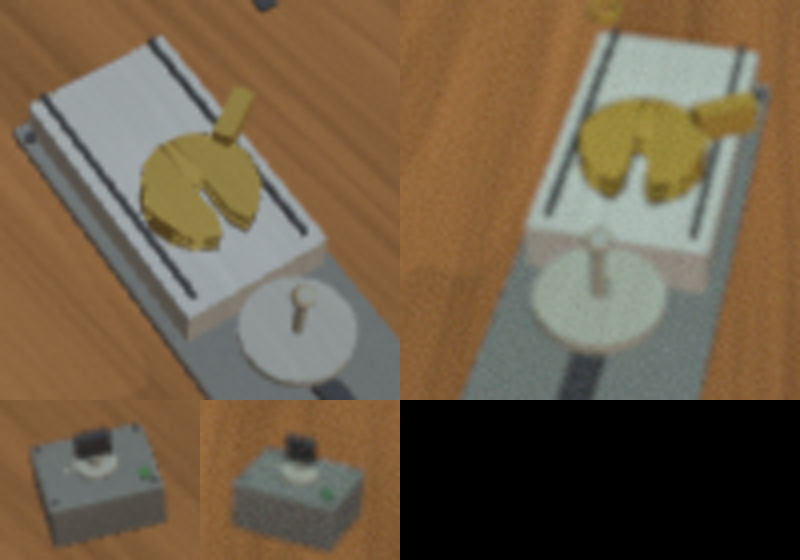

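```bash
python3 - <<'E'
from h import *
S=pose('scene');D=pose('side')
sc=lambda x,y:(290+x/4,160+y/4); sd=lambda x,y:(270+(x-400)/4,180+y/4)
np.set_printoptions(precision=4,suppress=True)
print('ball',ray(S,[sc(303,296)],.0855),ray(D,[sd(600,240)],.0855))
print('pan',ray(S,[sc(298,330)],.0435),ray(D,[sd(600,297)],.0435))
print('trS',ray(S,[sc(30,103),sc(160,37),sc(325,243),sc(188,315)],.045))
print('trD',ray(D,[sd(600,33),sd(758,50),sd(708,255),sd(527,232)],.045))
print('disc rim S',ray(S,[sc(140,185),sc(262,185),sc(205,132),sc(240,100),sc(238,88),sc(253,92)],.065))
print('lugS',ray(S,[sc(238,88),sc(253,92)],.077))
print('disc D',ray(D,[sd(580,140),sd(708,150),sd(640,98)],.065), 'lug',ray(D,[sd(755,95)],.077))
print('key',ray(S,[(263.25,115)],.08),ray(D,[(350,134)],.08))
k=lambda x,y:(240+x/4,105+(y-400)/4)
print('boxS',ray(S,[k(33,450),k(137,427),k(163,490),k(52,513)],.045),'bow',ray(S,[k(75,432),k(110,430)],.08))
k=lambda x,y:(325+(x-200)/4,125+(y-400)/4)
print('boxD',ray(D,[k(234,485),k(275,447),k(363,472),k(330,513)],.045),'bow',ray(D,[k(286,435),k(317,438)],.08))
E
```

```text
ball [[0.5592 0.1725 0.0855]] [[0.5573 0.1711 0.0855]]
pan [[0.56   0.174  0.0435]] [[0.5573 0.1742 0.0435]]
trS [[ 0.5822 -0.0724  0.045 ]
 [ 0.4769 -0.0579  0.045 ]
 [ 0.5032  0.1387  0.045 ]
 [ 0.6073  0.1213  0.045 ]]
trD [[ 0.5826 -0.0715  0.045 ]
 [ 0.4732 -0.0624  0.045 ]
 [ 0.4981  0.1367  0.045 ]
 [ 0.6054  0.1277  0.045 ]]
disc rim S [[0.5756 0.036  0.065 ]
 [0.5142 0.0873 0.065 ]
 [0.5152 0.032  0.065 ]
 [0.4799 0.0277 0.065 ]
 [0.4743 0.0194 0.065 ]
 [0.4687 0.0284 0.065 ]]
lugS [[0.4805 0.0253 0.077 ]
 [0.475  0.0341 0.077 ]]
disc D [[0.5807 0.0652 0.065 ]
 [0.5021 0.0672 0.065 ]
 [0.5474 0.0212 0.065 ]] lug [[0.4752 0.0262 0.077 ]]
key [[ 0.5158 -0.316   0.08  ]] [[ 0.5111 -0.3246  0.08  ]]
boxS [[ 0.54   -0.3655  0.045 ]
 [ 0.4651 -0.3336  0.045 ]
 [ 0.4887 -0.2699  0.045 ]
 [ 0.5656 -0.3049  0.045 ]] bow [[ 0.5213 -0.331   0.08  ]
 [ 0.5002 -0.3159  0.08  ]]
boxD [[ 0.5622 -0.3019  0.045 ]
 [ 0.5325 -0.3678  0.045 ]
 [ 0.4582 -0.3329  0.045 ]
 [ 0.4837 -0.266   0.045 ]] bow [[ 0.5225 -0.3252  0.08  ]
 [ 0.4974 -0.3226  0.08  ]]
```

```bash
python3 -m creep '[[2.62,3.34,-0.3,0,0,4.49],[2.62,3.34,-0.3,0,0,4.49],[2.62,3.34,-0.3,0,0,4.49],[2.62,3.34,-0.3,0,0,4.49],[2.62,3.34,-0.3,0,0,4.49],[2.62,3.34,-0.3,0,0,4.49],[2.62,3.34,-0.3,0,0,4.49]]' -0.2 && python3 -m creep '[[2.62,3.34,-0.3,0,0,4.49],[2.62,3.34,-0.3,0,0,4.49],[2.62,3.34,-0.3,0,0,4.49],[2.62,3.34,-0.3,0,0,4.49],[2.62,3.34,-0.3,0,0,4.49],[2.62,3.34,-0.3,0,0,4.49],[2.62,3.34,-0.3,0,0,4.49],[0,0,0,0,0,0]]'
python3 - <<'E'
from h import *
P,im=snap('wrist','w1.png')
o=status.get_obs();print(o['eef_pos'],R.from_quat(o['tool_rot']).as_matrix()[:,:2].T,o['grip_width'])
np.set_printoptions(precision=4,suppress=True)
print(proj(P,[[.559,.173,.0435],[.559,.173,.0855],[.543,.061,.065],[.537,-.003,.045]]))
E
```

```text
clock: 0.85
eef_pos: [0.3544, -0.2347, 0.2101]
tool_rot: [0.901, 0.435, -0.0, -0.0]
ft_force: [1.0, -1.1, -0.2]
grip_width: 0.0346
grasp_force: 0.0
clock: 1.65
eef_pos: [0.5395, 0.0015, 0.188]
tool_rot: [0.748, 0.664, 0.0, -0.0]
ft_force: [-0.7, -1.4, -0.6]
grip_width: 0.0341
grasp_force: 0.0
[ 5.37831095e-01 -4.12545440e-04  1.88162162e-01] [[ 1.21855055e-01  9.92547892e-01 -1.69176550e-04]
 [ 9.92546658e-01 -1.21855170e-01 -1.56527515e-03]] 0.03402718337907591
[[321.6299 -32.6295]
 [321.4016 -57.4635]
 [318.5359 121.6541]
 [320.82   189.4226]]
```

View pics/w1.png

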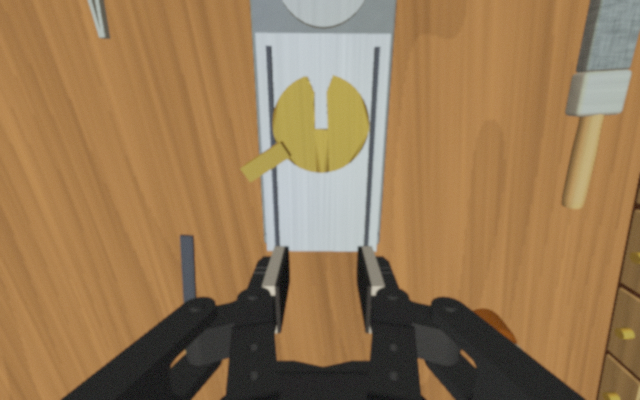

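```bash
python3 - <<'E'
from h import *
P=pose('wrist')
np.set_printoptions(precision=4,suppress=True)
print(ray(P,[(321,124),(321,172),(321.5,76)],.065),ray(P,[(270,50),(376,50),(276,240),(368,240)],.051))
print(ray(P,[(323,-3+0)],.0435), ray(P,[(284,0),(363,0),(323,27)],.0435))
E
```

```text
[[0.5431 0.0568 0.065 ]
 [0.5381 0.0165 0.065 ]
 [0.548  0.0933 0.065 ]] [[ 0.5092  0.1182  0.051 ]
 [ 0.594   0.1078  0.051 ]
 [ 0.4854 -0.0494  0.051 ]
 [ 0.5748 -0.0603  0.051 ]]
[[0.5563 0.1514 0.0435]] [[0.5255 0.1531 0.0435]
 [0.5874 0.1455 0.0435]
 [0.5538 0.1307 0.0435]]
```

```bash
python3 -m creep '[[0,-0.4,-4,0,0,0],[0,0,-4,0,0,0],[0,0,-4,0,0,0],[0,0,-1.4,0,0,0],[0,0,0,0,0,0],[0,0,0,0,0,0],[0,0,0,0,0,0]]'
```

```text
clock: 2.4
eef_pos: [0.5384, -0.007, 0.057]
tool_rot: [0.75, 0.661, 0.001, 0.001]
ft_force: [0.2, -0.0, 0.4]
grip_width: 0.0343
grasp_force: 0.0
```

```bash
python3 -m creep '[[-0.2,0,-0.5,0,0,0],[0,0,-0.4,0,0,0],[0,0,0,0,0,0],[0,0,0,0,0,0]]'
```

```text
clock: 2.8
eef_pos: [0.5351, -0.0064, 0.0463]
tool_rot: [0.75, 0.661, -0.0, -0.0]
ft_force: [0.5, 0.5, -0.5]
grip_width: 0.0343
grasp_force: 0.0
```

```bash
python3 -m creep '[[0.18,0.6,0,0,0,0],[0.08,0.6,0,0,0,0],[0.08,0.6,0,0,0,0],[0.08,0.6,0,0,0,0],[0.08,0.6,0,0,0,0],[0.08,0.6,0,0,0,0],[0.08,0.6,0,0,0,0],[0.08,0.6,0,0,0,0]]'; python3 -m creep '[[0.08,0.6,0,0,0,0],[0.08,0.6,0,0,0,0],[0.08,0.6,0,0,0,0],[0.08,0.6,0,0,0,0],[0.08,0.6,0,0,0,0],[0.08,0.6,0,0,0,0],[0.05,0.4,0,0,0,0],[0,0,0,0,0,0]]'
python3 - <<'E'
from h import *
P,im=snap('wrist','w2.png')
S=snap('scene','s2.png');D=snap('side','d2.png')
r=lambda i,x,y,w,h,k:cv2.resize(i[y:y+h,x:x+w],None,fx=k,fy=k,interpolation=cv2.INTER_CUBIC)
o=np.zeros((600,800,3),np.uint8);o[:300,:480]=im[:300,80:560];o[300:,:400]=r(S[1],310,180,100,75,4);o[300:,400:]=r(D[1],270,200,100,75,4)
cv2.imwrite('pics/c2.png',o)
E
```

```text
clock: 3.6
eef_pos: [0.5424, 0.04, 0.0464]
tool_rot: [0.751, 0.661, -0.002, 0.002]
ft_force: [-1.1, -5.7, 1.7]
grip_width: 0.0342
grasp_force: 2.9
clock: 4.4
eef_pos: [0.5478, 0.0806, 0.0464]
tool_rot: [0.75, 0.661, -0.001, 0.001]
ft_force: [0.3, -5.2, 1.5]
grip_width: 0.0341
grasp_force: 2.1
```

View pics/c2.png

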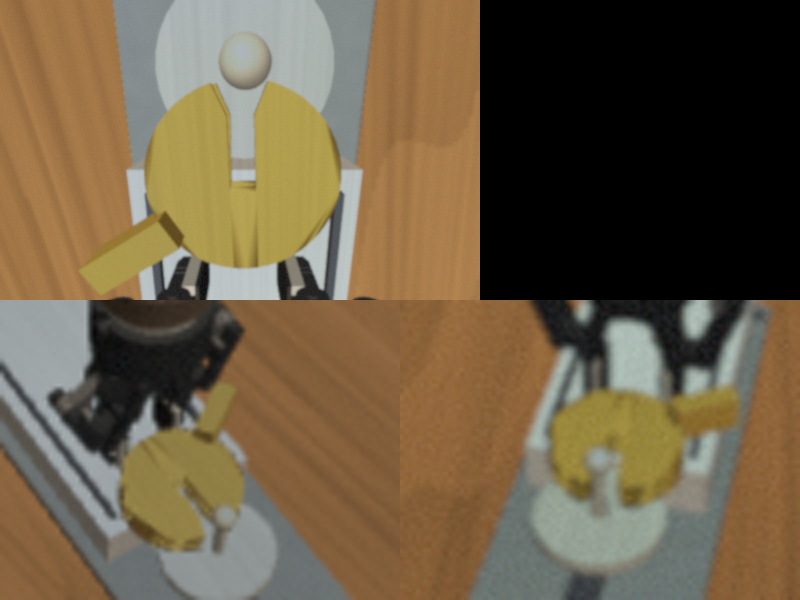

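The pair is intact and sits square, with its slot at (243,130) in line with the ball at (245,60). I'll keep pushing.

```bash
python3 -m creep '[[0.08,0.6,0,0,0,0],[0.08,0.6,0,0,0,0],[0.08,0.6,0,0,0,0],[0.08,0.6,0,0,0,0],[0.06,0.5,0,0,0,0],[0.06,0.5,0,0,0,0],[0.06,0.5,0,0,0,0],[0,0,0,0,0,0]]'; python3 -m creep '[[0.02,0.15,0,0,0,0],[0.02,0.15,0,0,0,0],[0,0,0,0,0,0]]';python3 -m creep '[[0.02,0.15,0,0,0,0],[0.02,0.15,0,0,0,0],[0,0,0,0,0,0]]'
```

```text
clock: 5.35
eef_pos: [0.5525, 0.1205, 0.0458]
tool_rot: [0.75, 0.661, -0.001, 0.0]
ft_force: [1.0, -3.4, -0.5]
grip_width: 0.034
grasp_force: 1.5
clock: 5.65
eef_pos: [0.5528, 0.1236, 0.0458]
tool_rot: [0.75, 0.661, -0.001, -0.0]
ft_force: [0.3, -3.4, -3.5]
grip_width: 0.034
grasp_force: 1.7
clock: 5.95
eef_pos: [0.5529, 0.1247, 0.0458]
tool_rot: [0.751, 0.661, -0.002, 0.001]
ft_force: [-0.1, -8.2, -2.0]
grip_width: 0.0343
grasp_force: 4.0
```

```bash
python3 -m creep '[[0.03,0.2,0,0,0,0],[0,0,0,0,0,0]]'; python3 - <<'E'
from h import *
P,im=snap('wrist','w3.png');np.save('P3.npy',np.c_[P[1],P[2]])
S=snap('scene','s3.png');D=snap('side','d3.png')
r=lambda i,x,y,w,h,k:cv2.resize(i[y:y+h,x:x+w],None,fx=k,fy=k,interpolation=cv2.INTER_CUBIC)
o=np.zeros((600,800,3),np.uint8);o[:300,:480]=im[:300,80:560];o[300:,:400]=r(S[1],310,180,100,75,4);o[300:,400:]=r(D[1],270,200,100,75,4)
cv2.imwrite('pics/c3.png',o)
E
```

```text
clock: 6.15
eef_pos: [0.5528, 0.1248, 0.0457]
tool_rot: [0.751, 0.66, -0.003, 0.002]
ft_force: [-1.4, -11.6, -1.1]
grip_width: 0.0342
grasp_force: 6.1
```

View pics/c3.png

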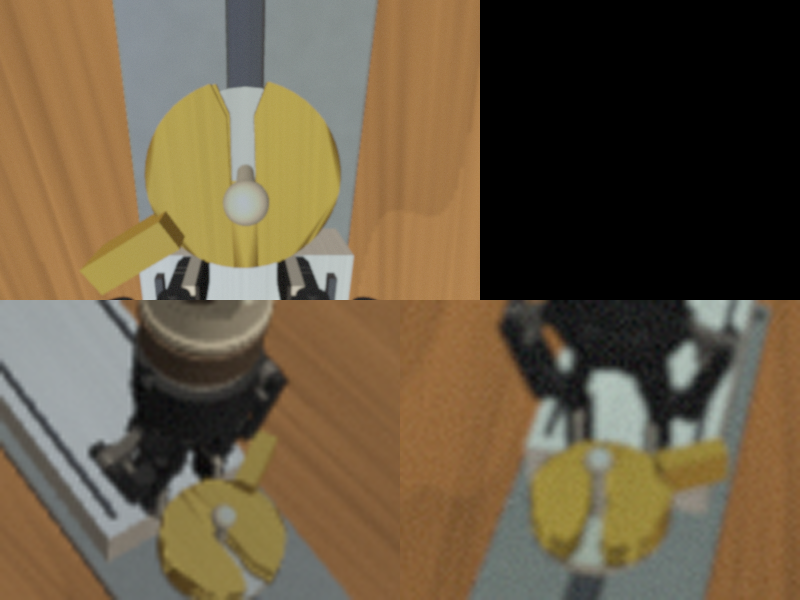

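Both discs are home: the slot lies over the stem with the ball at (246,203), and the push force rose to 12 N. Next I'll back off, lift, shut the fingers and go round behind the lug.

```bash
python3 -m creep '[[-0.13,-1.0,0,0,0,0],[0,0,4,0,0,0],[0,0,3,0,0,0],[-0.25,0.06,0,0,0,8.4],[-0.25,0.06,0,0,0,8.4],[-0.25,0.06,0,0,0,8.4],[-0.25,0.06,0,0,0,8.4],[-0.25,0.06,0,0,0,8.4]]' -1; python3 -m creep '[[-0.25,0.06,0,0,0,8.4],[-0.25,0.06,0,0,0,8.4],[-0.25,0.06,0,0,0,8.4],[-0.25,0.06,0,0,0,8.4],[-0.25,0.06,0,0,0,8.4],[-0.25,0.06,0,0,0,8.4],[-0.25,0.06,0,0,0,8.4],[-0.25,0.06,0,0,0,8.4]]'
python3 -m creep '[[-0.25,0.06,0,0,0,8.4],[0,0,0,0,0,0],[0,0,0,0,0,0]]'; python3 - <<'E'
from h import *
o=status.get_obs();m=R.from_quat(o['tool_rot']).as_matrix();print(o['eef_pos'],np.degrees(np.arctan2(m[1,0],m[0,0])),np.degrees(o['joint_pos']),m[:,2])
P,im=snap('wrist','w4.png')
E
```

```text
clock: 7.1
eef_pos: [0.5409, 0.123, 0.1173]
tool_rot: [0.46, 0.888, 0.002, 0.0]
ft_force: [-0.1, 0.0, -0.1]
grip_width: 0.0002
grasp_force: 0.0
clock: 7.9
eef_pos: [0.5209, 0.1278, 0.1172]
tool_rot: [-0.108, 0.994, 0.002, 0.001]
ft_force: [0.7, -0.5, 0.4]
grip_width: 0.0002
grasp_force: 0.0
clock: 8.2
eef_pos: [0.5182, 0.1277, 0.1169]
tool_rot: [-0.176, 0.984, 0.001, 0.001]
ft_force: [0.1, -0.2, -0.1]
grip_width: -0.0003
grasp_force: 0.0
[0.51824443 0.12773932 0.11692093] -159.75199317734265 [13.80440469 21.86009155 -6.14353323 61.89044712  0.07407215 -6.44359483] [ 0.00148692  0.0016966  -0.99999746]
```

View pics/w4.png

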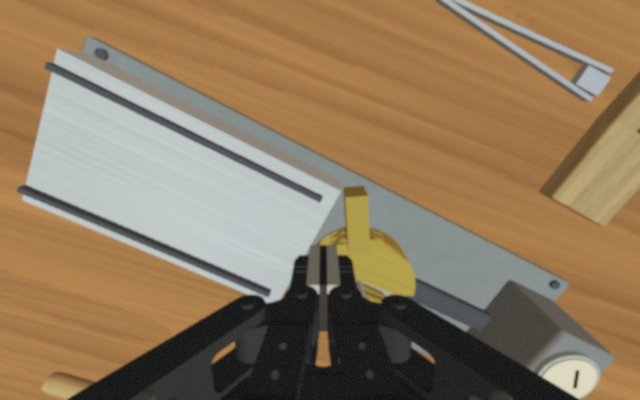

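The lug lies between about (356,188) and (360,250). The shut fingertips at (323,265) are on its rear side.

```bash
python3 - <<'E'
from h import *
P=pose('wrist')
np.set_printoptions(precision=4,suppress=True)
L=ray(P,[(345,188),(367,187),(349,250),(371,250)],.0755);print(L)
o=status.get_obs();t=o['eef_pos'][:2]
st=np.array([.5587,.171]);d=t-st;print(np.hypot(*d),np.degrees(np.arctan2(d[1],d[0])))
tip=L[:2,:2].mean(0)-st;a=np.arctan2(tip[1],tip[0]);print('lug',np.hypot(*tip),np.degrees(a))
u=np.array([np.cos(a),np.sin(a)]);n=np.array([-u[1],u[0]]);print('finger along,off',d@u,d@n)
E
```

```text
[[0.4889 0.132  0.0755]
 [0.4837 0.1443 0.0755]
 [0.5273 0.1499 0.0755]
 [0.5223 0.1633 0.0755]]
0.05936884849689913 -132.9819461419585
lug 0.0794959834764594 -155.56330127084192
finger along,off 0.0548173489932791 0.022797333642266254
```

```bash
python3 -m creep '[[-0.3,-1.0,0,0,0,0],[0,0,-3,0,0,0],[0,0,-2.7,0,0,0],[0,0,0,0,0,0],[0,0,0,0,0,0]]'; python3 - <<'E'
from h import *
t=status.get_obs()['eef_pos'][:2];st=np.array([.5587,.171]);d=t-st
r=np.hypot(*d);a=np.degrees(np.arctan2(d[1],d[0]))%360;print(r,a)
N=28;A=np.radians(np.linspace(a,42,N+1));rr=np.linspace(r,.0645,5).tolist()+[.0645]*(N-4)
X=100*(np.c_[np.cos(A),np.sin(A)]*np.array(rr)[:,None]);print(np.round(np.diff(X,axis=0),2).tolist())
E
```

```text
clock: 8.75
eef_pos: [0.5143, 0.1164, 0.0593]
tool_rot: [-0.176, 0.984, 0.0, -0.001]
ft_force: [0.2, -0.6, -0.7]
grip_width: 0.0002
grasp_force: 0.0
0.07033249433091847 230.87476339109554
[[-0.51, 0.66], [-0.41, 0.7], [-0.32, 0.73], [-0.22, 0.75], [-0.27, 0.71], [-0.18, 0.74], [-0.09, 0.75], [-0.0, 0.76], [0.09, 0.75], [0.17, 0.74], [0.26, 0.71], [0.34, 0.68], [0.42, 0.63], [0.49, 0.58], [0.55, 0.52], [0.61, 0.45], [0.66, 0.37], [0.7, 0.29], [0.73, 0.21], [0.75, 0.12], [0.76, 0.03], [0.76, -0.05], [0.75, -0.14], [0.72, -0.23], [0.69, -0.31], [0.65, -0.39], [0.6, -0.47], [0.54, -0.53]]
```

```bash
python3 -m creep '[[-0.51,0.66,0,0,0,-5],[-0.41,0.7,0,0,0,-6],[-0.32,0.73,0,0,0,-6.5],[-0.22,0.75,0,0,0,-6.5],[-0.27,0.71,0,0,0,-6.5],[-0.18,0.74,0,0,0,-6.5],[-0.09,0.75,0,0,0,-6.5]]'; python3 - <<'E'
from h import *
o=status.get_obs();t=o['eef_pos'][:2];st=np.array([.5587,.171]);d=t-st
m=R.from_quat(o['tool_rot']).as_matrix()
r=np.hypot(*d);a=np.degrees(np.arctan2(d[1],d[0]))%360;print(r,a,np.degrees(np.arctan2(m[1,0],m[0,0])))
P,im=snap('wrist','w5.png')
D=snap('side','d5.png')[1]
o=np.zeros((400,800,3),np.uint8);o[:,:400]=im[:,120:520];o[:300,400:]=cv2.resize(D[200:275,270:370],None,fx=4,fy=4)
cv2.imwrite('pics/c5.png',o)
E
```

```text
clock: 9.45
eef_pos: [0.496, 0.1676, 0.0614]
tool_rot: [0.203, 0.979, 0.001, 0.002]
ft_force: [-0.2, -1.0, -1.0]
grip_width: 0.0
grasp_force: 0.4
0.06276179236681469 183.08129582573363 156.57717121646257
```

View pics/c5.png

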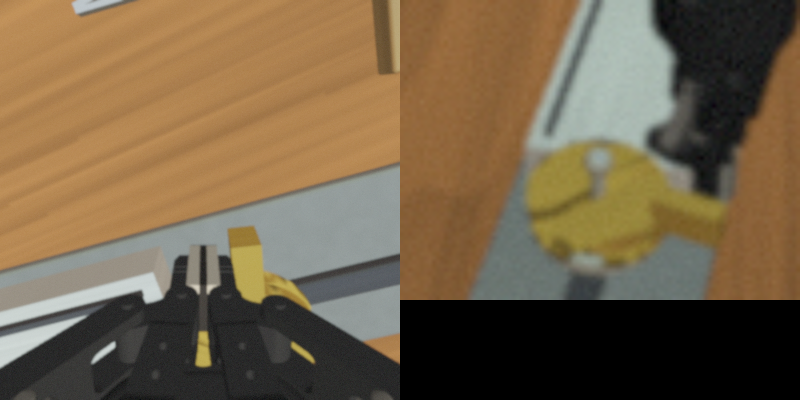

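The lug is turning and the lower slot is still. I'll continue the arc.

```bash
python3 -m creep '[[0,0.76,0,0,0,-6],[0.09,0.75,0,0,0,-6],[0.17,0.74,0,0,0,-6],[0.26,0.71,0,0,0,-6],[0.34,0.68,0,0,0,-6],[0.42,0.63,0,0,0,-6],[0.49,0.58,0,0,0,-6]]';python3 -m creep '[[0.55,0.52,0,0,0,-6.5],[0.61,0.45,0,0,0,-6.5],[0.66,0.37,0,0,0,-6.5],[0.7,0.29,0,0,0,-6.5],[0.73,0.21,0,0,0,-6.5],[0.75,0.12,0,0,0,-6.5],[0.76,0.03,0,0,0,-6.5]]'; python3 - <<'E'
from h import *
o=status.get_obs();t=o['eef_pos'][:2];st=np.array([.5587,.171]);d=t-st
m=R.from_quat(o['tool_rot']).as_matrix()
r=np.hypot(*d);a=np.degrees(np.arctan2(d[1],d[0]))%360;print(r,a,np.degrees(np.arctan2(m[1,0],m[0,0])))
E
```

```text
clock: 10.25
eef_pos: [0.5131, 0.2157, 0.0606]
tool_rot: [0.539, 0.842, 0.0, 0.0]
ft_force: [-1.2, -0.5, 0.5]
grip_width: -0.0
grasp_force: 0.5
clock: 10.95
eef_pos: [0.5607, 0.2361, 0.0606]
tool_rot: [0.823, 0.568, 0.001, -0.0]
ft_force: [-0.7, 0.8, 0.5]
grip_width: 0.0003
grasp_force: 0.6
0.06513014959470845 88.25245544817834 69.2820418836634
```

```bash
python3 -m creep '[[0.76,-0.05,0,0,0,-6.5],[0.75,-0.14,0,0,0,-6.5],[0.72,-0.23,0,0,0,-6.5],[0.69,-0.31,0,0,0,-6.5],[0.65,-0.39,0,0,0,-6.5],[0.6,-0.47,0,0,0,-6.5],[0.54,-0.53,0,0,0,-6.5],[0,0,0,0,0,0]]'; python3 - <<'E'
from h import *
o=status.get_obs();t=o['eef_pos'][:2];st=np.array([.5587,.171]);d=t-st
m=R.from_quat(o['tool_rot']).as_matrix()
r=np.hypot(*d);a=np.degrees(np.arctan2(d[1],d[0]))%360;print(r,a,np.degrees(np.arctan2(m[1,0],m[0,0])),np.degrees(o['joint_pos']))
S=snap('scene','s6.png')[1];D=snap('side','d6.png')[1]
o=np.zeros((450,800,3),np.uint8);k=lambda i,x,y:cv2.resize(i[y:y+75,x:x+66],None,fx=6,fy=6,interpolation=cv2.INTER_CUBIC)
o[:,:396]=k(S,330,205);o[:,400:796]=k(D,290,208)
cv2.imwrite('pics/c6.png',o)
E
```

```text
clock: 11.75
eef_pos: [0.6085, 0.2138, 0.0605]
tool_rot: [0.978, 0.207, 0.001, -0.0]
ft_force: [-0.4, -0.1, 0.2]
grip_width: 0.0
grasp_force: 0.0
0.06562961071833864 40.70090615112634 23.93554429335611 [ 1.93644716e+01  3.63822550e+01  9.08026993e+00  6.25783584e+01
 -8.76652878e-03  1.75428937e+02]
```

View pics/c6.png

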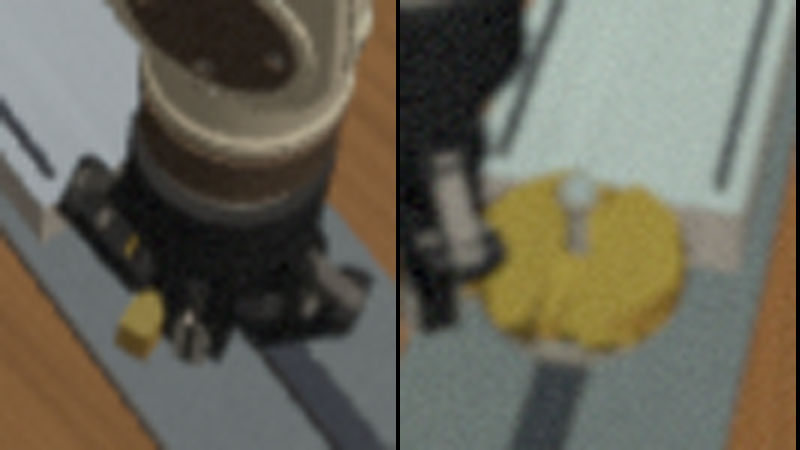

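The upper slot now faces rearward with the stem at its end, and the lug is at the right front. I'll retreat and look from above, then go and look at the key.

```bash
python3 -m creep '[[0,1,0,0,0,0],[0,0.5,3,0,0,0],[0,0,4.5,0,0,0],[-1.5,-1.4,4,0,0,0],[-3,-2.3,1.5,0,0,0],[-3,-2.3,0,0,0,0],[-3,-2.2,0,0,0,0],[0,0,0,0,0,0]]'; python3 -m creep '[[0,0,0,0,0,0],[0,0,0,0,0,0],[0,0,0,0,0,0]]'; python3 - <<'E'
from h import *
import pickle
P,im=snap('wrist','w7.png');pickle.dump(P,open('P7.pkl','wb'))
E
python3 -m creep '[[0.4,-2.84,0,0,0,8.3],[0.4,-2.84,0,0,0,8.3],[0.4,-2.84,0,0,0,8.3],[0.4,-2.84,0,0,0,8.3],[0.4,-2.84,0,0,0,8.3],[0.4,-2.84,0,0,0,8.3],[0.4,-2.84,0,0,0,8.3],[0.4,-2.84,0,0,0,8.3]]' 0.2;python3 -m creep '[[0.4,-2.84,0,0,0,8.3],[0.4,-2.84,0,0,0,8.3],[0.4,-2.84,0,0,0,8.3],[0.4,-2.84,0,0,0,8.3],[0.4,-2.84,0,0,0,8.3],[0.4,-2.84,0,0,0,8.3],[0.4,-2.84,0,0,0,8.3],[0.4,-2.84,0,0,0,8.3]]';python3 -m creep '[[0.4,-2.84,0,0,0,8.3],[0,0,0,0,0,0],[0,0,0,0,0,0],[0,0,0,0,0,0]]'; python3 - <<'E'
from h import *
import pickle
P,im=snap('wrist','w8.png');pickle.dump(P,open('P8.pkl','wb'))
p=pickle.load(open('P7.pkl','rb'));a=cv2.imread('pics/w7.png')
def crop(P,X,i):
    u,v=np.round(proj(P,[X])[0]).astype(int);x=np.clip(u-80,0,480);y=np.clip(v-100,0,200);print(u,v,x,y)
    return cv2.resize(i[y:y+200,x:x+160],None,fx=2.5,fy=2.5,interpolation=cv2.INTER_CUBIC)
o=np.hstack([crop(p,[.5587,.171,.0635],a),crop(P,[.513,-.32,.08],im)]);cv2.imwrite('pics/c8.png',o)
print(status.get_obs()['eef_pos'])
E
```

```text
clock: 12.65
eef_pos: [0.4969, 0.1457, 0.1891]
tool_rot: [0.978, 0.207, -0.003, 0.0]
ft_force: [0.6, 0.7, 0.4]
grip_width: -0.0002
grasp_force: 0.0
clock: 12.95
eef_pos: [0.5033, 0.1485, 0.1895]
tool_rot: [0.978, 0.208, 0.001, -0.0]
ft_force: [-0.7, -0.3, -0.9]
grip_width: 0.0002
grasp_force: 0.0
clock: 13.8
eef_pos: [0.535, -0.0806, 0.189]
tool_rot: [0.703, 0.711, 0.0, -0.0]
ft_force: [-0.2, 0.6, 0.1]
grip_width: 0.0512
grasp_force: 0.0
clock: 14.6
eef_pos: [0.567, -0.308, 0.1886]
tool_rot: [0.199, 0.98, 0.0, -0.0]
ft_force: [0.4, 0.3, 1.1]
grip_width: 0.0515
grasp_force: 0.0
clock: 15.0
eef_pos: [0.5703, -0.3343, 0.1888]
tool_rot: [0.131, 0.991, 0.0, -0.0]
ft_force: [-0.3, 0.6, -0.1]
grip_width: 0.0515
grasp_force: 0.0
326 121 246 21
320 123 240 23
[ 0.57039237 -0.33414037  0.1891409 ]
```

View pics/c8.png

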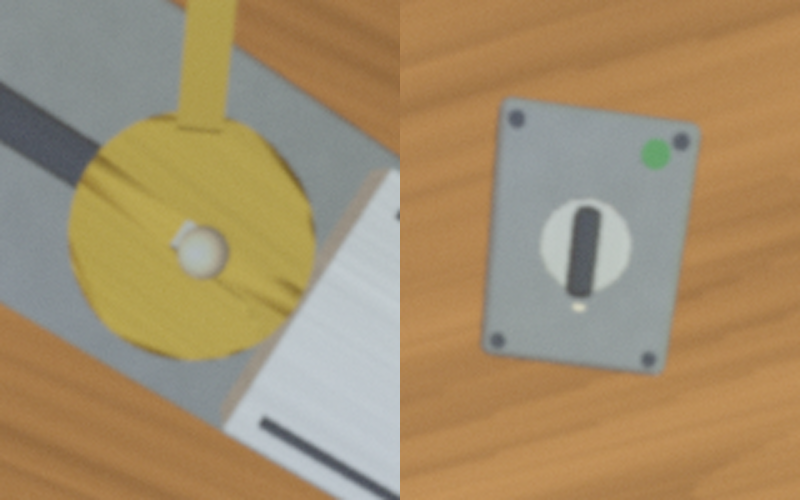

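Left crop: the upper disc's rim spans x 69–316 and y 113–360, with the ball at (203,252) and the slot end at about (185,236). Right crop: the key bow runs from (588,207) to (580,297). I'll compute both.

```bash
python3 - <<'E'
from h import *
import pickle
np.set_printoptions(precision=4,suppress=True)
p=pickle.load(open('P7.pkl','rb'));q=pickle.load(open('P8.pkl','rb'))
f=lambda x,y:(246+x/2.5,21+y/2.5);g=lambda x,y:(240+(x-400)/2.5,23+y/2.5)
im=cv2.imread('pics/w7.png')
ball=ray(p,[f(203,252)],.0855)[0];print('ball',ball)
# upper rim points fit at z=.0635 : yellow mask contour
sub=im[21:221,246:406];hsv=cv2.cvtColor(sub,cv2.COLOR_BGR2HSV)
m=((hsv[...,0]>20)&(hsv[...,0]<32)&(hsv[...,1]>110)).astype(np.uint8)
c=max(cv2.findContours(m,cv2.RETR_EXTERNAL,cv2.CHAIN_APPROX_NONE)[0],key=cv2.contourArea).reshape(-1,2)+[246,21]
W=ray(p,c,.0635)[:,:2]
from scipy.optimize import least_squares
s=least_squares(lambda v:np.hypot(*(W-v).T)-.040,ball[:2],loss='soft_l1',f_scale=.0005)
print('upper centre',s.x,np.median(abs(s.fun)),'slot end',ray(p,[f(183,237)],.0635))
h=np.array([.127,.992]);h/=np.hypot(*h);l=np.array([-h[1],h[0]]);d=s.x-ball[:2];print('along h, left',d@h,d@l)
st=ball[:2]
u=(proj(p,[[*st,z] for z in (.0435,.0535,.0635,.075)])-[246,21])*2.5;print('stem px',u)
print('lug',ray(p,[f(211,0),f(201,128)],.0755))
for z in (.075,.08):print('key',ray(q,[g(584,252)],z))
k=ray(q,[g(588,207),g(580,297)],.08);e=k[0]-k[1];print('len',np.hypot(*e[:2]),np.degrees(np.arctan2(e[1],e[0])))
o=status.get_obs();M=R.from_quat(o['tool_rot']).as_matrix();print(o['eef_pos'],np.degrees(np.arctan2(M[1,0],M[0,0])))
E
```

```text
ball [0.5598 0.1706 0.0855]
upper centre [0.5611 0.1752] 0.0011155196937216658 slot end [[0.5599 0.1776 0.0635]]
along h, left 0.004661560913127922 -0.0007613007151990871
stem px [[201.4415 241.6524]
 [201.7711 243.8406]
 [202.1245 246.1873]
 [202.564  249.1052]]
lug [[0.6244 0.197  0.0755]
 [0.5921 0.1857 0.0755]]
key [[ 0.5126 -0.3256  0.075 ]]
key [[ 0.5122 -0.3254  0.08  ]]
len 0.02753449203515534 159.26327083357273
[ 0.5704 -0.3341  0.1891] 165.02180833787057
```

The upper disc crept about 4 mm ahead. I'll go back and push it home from the front, at the upper disc's height only.

```bash
python3 -m creep '[[-0.02,4.39,0,0,0,-6.3],[-0.02,4.39,0,0,0,-6.3],[-0.02,4.39,0,0,0,-6.3],[-0.02,4.39,0,0,0,-6.3],[-0.02,4.39,0,0,0,-6.3],[-0.02,4.39,0,0,0,-6.3],[-0.02,4.39,0,0,0,-6.3]]' -1; python3 -m creep '[[-0.02,4.39,0,0,0,-6.3],[-0.02,4.39,0,0,0,-6.3],[-0.02,4.39,0,0,0,-6.3],[-0.02,4.39,0,0,0,-6.3],[-0.02,4.39,0,0,0,-6.3],[-0.02,4.39,0,0,0,-6.3],[0,0,0,0,0,0],[0,0,0,0,0,0]]';python3 -m creep '[[0,0,-4,0,0,0],[0,0,-4,0,0,0],[0,0,-3,0,0,0],[0,0,-1.5,0,0,0],[0,0,0,0,0,0],[0,0,0,0,0,0],[0,0,0,0,0,0]]'
```

```text
clock: 15.75
eef_pos: [0.5681, -0.0251, 0.1899]
tool_rot: [0.495, 0.869, 0.0, 0.0]
ft_force: [0.0, 0.2, 0.9]
grip_width: 0.0002
grasp_force: 0.0
clock: 16.55
eef_pos: [0.5664, 0.2373, 0.1894]
tool_rot: [0.747, 0.665, -0.0, 0.0]
ft_force: [0.2, 0.1, -0.3]
grip_width: -0.0001
grasp_force: 0.0
clock: 17.25
eef_pos: [0.5688, 0.2353, 0.0662]
tool_rot: [0.749, 0.663, 0.001, 0.001]
ft_force: [-0.9, 0.0, 0.6]
grip_width: -0.0001
grasp_force: 0.0
```

```bash
python3 -m creep '[[-0.1,0,-0.8,0,0,0],[0,0,0,0,0,0],[0,0,0,0,0,0],[-0.03,-0.25,0,0,0,0],[-0.03,-0.25,0,0,0,0],[-0.03,-0.25,0,0,0,0],[0,0,0,0,0,0]]'; python3 -m creep '[[-0.03,-0.25,0,0,0,0],[-0.02,-0.15,0,0,0,0],[-0.02,-0.15,0,0,0,0],[0,0,0,0,0,0]]'; python3 -m creep '[[-0.02,-0.15,0,0,0,0],[0,0,0,0,0,0]]'
```

```text
clock: 17.95
eef_pos: [0.5656, 0.2275, 0.0564]
tool_rot: [0.749, 0.663, -0.0, 0.0]
ft_force: [0.2, -0.0, 0.4]
grip_width: -0.0001
grasp_force: 0.0
clock: 18.35
eef_pos: [0.565, 0.2227, 0.0564]
tool_rot: [0.748, 0.663, 0.0, -0.0]
ft_force: [0.9, 1.4, 0.8]
grip_width: 0.0002
grasp_force: 1.0
clock: 18.55
eef_pos: [0.5648, 0.221, 0.0564]
tool_rot: [0.748, 0.663, 0.0, -0.0]
ft_force: [1.1, 1.5, -0.2]
grip_width: 0.0001
grasp_force: 1.1
```

```bash
for i in 1; do python3 -m creep '[[-0.02,-0.15,0,0,0,0],[0,0,0,0,0,0]]'; done; python3 -m creep '[[-0.01,-0.1,0,0,0,0],[0,0,0,0,0,0]]'; python3 -m creep '[[-0.01,-0.1,0,0,0,0],[0,0,0,0,0,0]]'
```

```text
clock: 18.75
eef_pos: [0.5647, 0.2202, 0.0564]
tool_rot: [0.748, 0.663, 0.001, -0.0]
ft_force: [0.4, 5.5, -1.6]
grip_width: 0.0001
grasp_force: 2.4
clock: 18.95
eef_pos: [0.5646, 0.2201, 0.0565]
tool_rot: [0.748, 0.664, 0.001, -0.001]
ft_force: [0.7, 6.7, -1.2]
grip_width: -0.0001
grasp_force: 3.5
clock: 19.15
eef_pos: [0.5646, 0.22, 0.0566]
tool_rot: [0.748, 0.664, 0.002, -0.002]
ft_force: [0.3, 9.0, -1.3]
grip_width: -0.0003
grasp_force: 4.5
```

```bash
python3 -m creep '[[0.13,1,0,0,0,0],[0,0,4,0,0,0],[0,0,4.5,0,0,0],[0,-1.0,4.5,0,0,0],[-0.5,-3.5,0,0,0,0],[-0.5,-3.7,0,0,0,0],[-0.5,-3.7,0,0,0,0],[0,0,0,0,0,0]]'; python3 -m creep '[[0,0,0,0,0,0],[0,0,0,0,0,0],[0,0,0,0,0,0]]'; cat > m.py <<'E'
from h import *
from scipy.optimize import minimize
def masks(P,uc,lc,la,st,a=np.linspace(0,2*np.pi,180)):
    m=np.zeros((400,640),np.uint8)
    for c,zs in((lc,(.0435,.0535)),(uc,(.0535,.0635))):
        pts=np.vstack([proj(P,np.c_[c[0]+.04*np.cos(a),c[1]+.04*np.sin(a),0*a+z]) for z in zs])
        cv2.fillConvexPoly(m,cv2.convexHull(np.round(pts*16).astype(np.int32)),1,shift=4)
    return m
P,im=snap('wrist','w9.png')
hsv=cv2.cvtColor(im,cv2.COLOR_BGR2HSV);Y=((hsv[...,0]>18)&(hsv[...,0]<34)&(hsv[...,1]>110)).astype(np.uint8)
st=np.array([.5595,.1705])
ul=np.round(proj(P,[[*st,.0585]])[0]).astype(int);print('stem px',ul)
# ball: bright low saturation blob
g=((hsv[...,1]<60)&(hsv[...,2]>140)).astype(np.uint8);b=np.round(proj(P,[[*st,.0855]])[0]).astype(int)
n,lab,stt,cen=cv2.connectedComponentsWithStats(g);
for i in range(1,n):
    if stt[i,4]>60 and np.hypot(*(cen[i]-b))<40: print('ball',cen[i],stt[i],ray(P,[cen[i]],.0855))
h=np.array([.127,.992]);l=np.array([-h[1],h[0]])
# silhouette radius by direction, compare with model at home
M=masks(P,st,st,0,st)
for ang in range(0,360,15):
    d=np.cos(np.radians(ang))*h+np.sin(np.radians(ang))*l
    r=np.arange(.025,.06,.0002);pp=proj(P,np.c_[st[0]+r*d[0],st[1]+r*d[1],0*r+.0535])
    f=lambda m:r[np.where(cv2.remap(m.astype(np.float32),pp[:,0].astype(np.float32),pp[:,1].astype(np.float32),1)[...,0]>.5)[0].max(initial=0)]*1e3
    print(ang,'meas-model %.1f'%(f(Y)-f(M)),end='; ')
cv2.imwrite('pics/c9.png',cv2.resize(im[20:240,200:440],None,fx=2.5,fy=2.5,interpolation=cv2.INTER_CUBIC))
E
python3 m.py
```

```text
clock: 19.95
eef_pos: [0.5494, 0.1036, 0.1864]
tool_rot: [0.75, 0.661, -0.002, 0.001]
ft_force: [-0.2, 0.6, -0.2]
grip_width: 0.0001
grasp_force: 0.0
clock: 20.25
eef_pos: [0.5507, 0.1093, 0.1861]
tool_rot: [0.748, 0.664, -0.0, 0.0]
ft_force: [-0.7, 0.2, 0.2]
grip_width: -0.0001
grasp_force: 0.0
stem px [325 118]
ball [324.81506849 119.67465753] [316 110  19  20 292] [[0.55955972 0.17143037 0.0855    ]]
0 meas-model 0.0; 15 meas-model -1.4; 30 meas-model 0.0; 45 meas-model -1.0; 60 meas-model -1.0; 75 meas-model -0.8; 90 meas-model -1.0; 105 meas-model -0.8; 120 meas-model -1.4; 135 meas-model -1.4; 150 meas-model -1.0; 165 meas-model -4.8; 180 meas-model -5.4; 195 meas-model -2.0; 210 meas-model -1.0; 225 meas-model -1.4; 240 meas-model -2.0; 255 meas-model -2.2; 270 meas-model -1.8; 285 meas-model 4.4; 300 meas-model 18.4; 315 meas-model -1.2; 330 meas-model -1.6; 345 meas-model -1.4;
```

```bash
cat > m2.py <<'E'
import pickle
src=open('m.py').read().split("P,im=")[0];exec(src)
P=pickle.load(open('P7.pkl','rb'));im=cv2.imread('pics/w7.png')
hsv=cv2.cvtColor(im,cv2.COLOR_BGR2HSV);Y=((hsv[...,0]>18)&(hsv[...,0]<34)&(hsv[...,1]>110)).astype(np.uint8)
st=np.array([.5597,.1708]);h=np.array([.127,.992]);l=np.array([-h[1],h[0]])
for up in (.003,.004,.005):
  for lo in (0,-.001,-.002,-.004):
    M=masks(P,st+up*h,st+lo*h,0,st);o=[]
    for ang in list(range(120,150,10))+list(range(210,260,10))+[0,20,340]:
        d=np.cos(np.radians(ang))*h+np.sin(np.radians(ang))*l
        r=np.arange(.025,.06,.0002);pp=proj(P,np.c_[st[0]+r*d[0],st[1]+r*d[1],0*r+.0535]).astype(np.float32)
        f=lambda m:r[np.where(cv2.remap(m.astype(np.float32),pp[:,:1],pp[:,1:],1)[...,0]>.5)[0].max(initial=0)]*1e3
        o.append(round(f(Y)-f(M),1))
    print(up,lo,o)
E
python3 m2.py
```

```text
0.003 0 [np.float64(-1.8), np.float64(-1.0), np.float64(-1.2), np.float64(-2.6), np.float64(-2.6), np.float64(-2.0), np.float64(-1.8), np.float64(-2.8), np.float64(1.8), np.float64(0.8), np.float64(0.0)]
0.003 -0.001 [np.float64(-1.8), np.float64(-1.6), np.float64(-2.2), np.float64(-3.4), np.float64(-3.4), np.float64(-3.0), np.float64(-2.8), np.float64(-3.4), np.float64(1.8), np.float64(0.8), np.float64(0.0)]
0.003 -0.002 [np.float64(-1.8), np.float64(-1.8), np.float64(-2.8), np.float64(-4.2), np.float64(-4.4), np.float64(-3.8), np.float64(-2.8), np.float64(-2.8), np.float64(1.8), np.float64(0.8), np.float64(0.0)]
0.003 -0.004 [np.float64(-2.6), np.float64(-3.2), np.float64(-4.0), np.float64(-6.0), np.float64(-5.2), np.float64(-4.6), np.float64(-3.6), np.float64(-3.4), np.float64(1.8), np.float64(0.8), np.float64(0.0)]
0.004 0 [np.float64(-0.8), np.float64(-1.0), np.float64(-1.2), np.float64(-2.6), np.float64(-2.6), np.float64(-2.0), np.float64(-1.8), np.float64(-2.8), np.float64(0.6), np.float64(-0.6), np.float64(-1.2)]
0.004 -0.001 [np.float64(-1.8), np.float64(-1.6), np.float64(-2
[... 712 characters left out ...]
t64(-2.8), np.float64(-0.8), np.float64(-1.6), np.float64(-1.8)]
0.005 -0.001 [np.float64(-1.8), np.float64(-1.6), np.float64(-2.2), np.float64(-3.4), np.float64(-3.4), np.float64(-3.0), np.float64(-2.8), np.float64(-3.4), np.float64(-0.8), np.float64(-1.6), np.float64(-1.8)]
0.005 -0.002 [np.float64(-1.8), np.float64(-1.8), np.float64(-2.8), np.float64(-4.2), np.float64(-4.4), np.float64(-3.8), np.float64(-2.8), np.float64(-2.8), np.float64(-0.8), np.float64(-1.6), np.float64(-1.8)]
0.005 -0.004 [np.float64(-2.6), np.float64(-3.2), np.float64(-4.0), np.float64(-6.0), np.float64(-5.2), np.float64(-4.6), np.float64(-3.6), np.float64(-3.4), np.float64(-0.8), np.float64(-1.6), np.float64(-1.8)]
```

Both discs are home: the upper was seated with 9 N, and the lower rim is consistent with home. Now the key.

```bash
python3 -m creep '[[-0.39,-4.35,0,0,0,7.6],[-0.39,-4.35,0,0,0,7.6],[-0.39,-4.35,0,0,0,7.6],[-0.39,-4.35,0,0,0,7.6],[-0.39,-4.35,0,0,0,7.6],[-0.39,-4.35,0,0,0,7.6],[-0.39,-4.35,0,0,0,7.6],[-0.39,-4.35,0,0,0,7.6]]' 0.2; python3 -m creep '[[-0.39,-4.35,0,0,0,7.6],[-0.39,-4.35,0,0,0,7.6],[0,0,-3,0,0,0],[0,0,0,0,0,0],[0,0,0,0,0,0],[0,0,0,0,0,0]]'; python3 - <<'E'
from h import *
o=status.get_obs();M=R.from_quat(o['tool_rot']).as_matrix();print(o['eef_pos'],np.degrees(np.arctan2(M[1,0],M[0,0])),np.degrees(o['joint_pos'][5]))
E
```

```text
clock: 21.1
eef_pos: [0.5196, -0.2406, 0.1863]
tool_rot: [0.307, 0.952, -0.0, 0.0]
ft_force: [0.8, 0.2, 0.1]
grip_width: 0.0512
grasp_force: 0.0
clock: 21.7
eef_pos: [0.5125, -0.3256, 0.1573]
tool_rot: [0.181, 0.984, -0.0, 0.0]
ft_force: [0.4, -0.5, 0.9]
grip_width: 0.0509
grasp_force: 0.0
[ 0.51253671 -0.3255557   0.15732163] 159.1999151283558 -11.623481441978685
```

Aligned with the key. I'll descend 10.2 cm and close.

```bash
python3 -m creep '[[0,0,-4,0,0,0],[0,0,-4,0,0,0],[0,0,-1.5,0,0,0],[0,0,-0.7,0,0,0],[0,0,0,0,0,0],[0,0,0,0,0,0]]'; python3 -m creep '[[0,0,0,0,0,0],[0,0,0,0,0,0],[0,0,0,0,0,0],[0,0,0,0,0,0],[0,0,0,0,0,0]]' -1
```

```text
clock: 22.3
eef_pos: [0.5131, -0.3269, 0.0562]
tool_rot: [0.181, 0.983, -0.001, 0.002]
ft_force: [1.7, -0.8, 0.9]
grip_width: 0.0513
grasp_force: 0.0
clock: 22.8
eef_pos: [0.5122, -0.3268, 0.0554]
tool_rot: [0.182, 0.983, -0.0, 0.001]
ft_force: [-0.4, 1.6, 5.6]
grip_width: 0.0079
grasp_force: 78.1
```

```bash
python3 -m creep '[[0,0,0,0,0,-7],[0,0,0,0,0,-7],[0,0,0,0,0,-7],[0,0,0,0,0,-7],[0,0,0,0,0,-7],[0,0,0,0,0,-7],[0,0,0,0,0,-7],[0,0,0,0,0,-7]]'; python3 - <<'E'
from h import *
o=status.get_obs();M=R.from_quat(o['tool_rot']).as_matrix();print(np.degrees(np.arctan2(M[1,0],M[0,0])),o['ft_torque'],o['ft_force'])
E
python3 -m creep '[[0,0,0,0,0,-4],[0,0,0,0,0,-3],[0,0,0,0,0,0],[0,0,0,0,0,0]]'; python3 - <<'E'
from h import *
o=status.get_obs();M=R.from_quat(o['tool_rot']).as_matrix();print(np.degrees(np.arctan2(M[1,0],M[0,0])),o['ft_torque'],o['ft_force'])
E
```

```text
clock: 23.6
eef_pos: [0.5124, -0.3267, 0.0554]
tool_rot: [0.624, 0.782, 0.0, 0.001]
ft_force: [0.3, 1.2, 6.4]
grip_width: 0.0081
grasp_force: 77.9
102.85455697003827 [0.25724379 0.13109428 0.04607165] [0.31193943 1.20685065 6.44822303]
clock: 24.0
eef_pos: [0.5124, -0.3266, 0.0554]
tool_rot: [0.668, 0.744, 0.0, 0.001]
ft_force: [-0.3, 1.3, 5.0]
grip_width: 0.0078
grasp_force: 77.9
96.1433738711995 [0.27486251 0.03412757 0.09399253] [-0.26957887  1.27577151  4.9910639 ]
```

```bash
python3 -m creep '[[0,0,0,0,0,-3],[0,0,0,0,0,-2],[0,0,0,0,0,0],[0,0,0,0,0,0]]'; python3 - <<'E'
from h import *
o=status.get_obs();M=R.from_quat(o['tool_rot']).as_matrix();print(np.degrees(np.arctan2(M[1,0],M[0,0])),o['ft_torque'],o['ft_force'])
E
```

```text
clock: 24.4
eef_pos: [0.5124, -0.3266, 0.0555]
tool_rot: [0.699, 0.715, 0.0, 0.001]
ft_force: [0.4, 0.7, 5.0]
grip_width: 0.0077
grasp_force: 82.8
91.34318162045727 [0.15863247 0.19735223 1.28729663] [0.42044965 0.74925527 5.00387539]
```

Torque rose to 1.29 N·m, so the key is at its stop. I'll hold about a second, release, lift away and check.

```bash
python3 -m creep '[[0,0,0,0,0,0],[0,0,0,0,0,0],[0,0,0,0,0,0],[0,0,0,0,0,0],[0,0,0,0,0,0],[0,0,0,0,0,0],[0,0,0,0,0,0],[0,0,0,0,0,0]]'; python3 -m creep '[[0,0,0,0,0,0],[0,0,0,0,0,0]]'; python3 -m creep '[[0,0,0,0,0,0],[0,0,0,0,0,0],[0,0,0,0,0,0],[0,0,0,0,0,0],[0,0,0,0,0,0],[0,0,3,0,0,0],[0,0,4,0,0,0],[0,0,4,0,0,0]]' 0.8; python3 -m creep '[[1.4,-1.8,2,0,0,8],[1.4,-0.2,0,0,0,8],[1.4,0,0,0,0,8],[1.4,0,0,0,0,8],[0.5,0.5,0,0,0,8],[0,0,0,0,0,8],[0,0,0,0,0,0],[0,0,0,0,0,0]]'
python3 - <<'E'
from h import *
P,im=snap('wrist','w10.png')
u=proj(P,[[.5122,-.3254,.08]])[0].astype(int);s=im[max(u[1]-30,0):u[1]+30,max(u[0]-30,0):u[0]+30]
m=(cv2.cvtColor(s,cv2.COLOR_BGR2GRAY)<90).astype(np.uint8);n,l,st,c=cv2.connectedComponentsWithStats(m)
i=1+np.argmax(st[1:,4]);ys,xs=np.where(l==i);pts=np.c_[xs,ys]+[max(u[0]-30,0),max(u[1]-30,0)]
W=ray(P,pts,.08)[:,:2];w,v=np.linalg.eigh(np.cov(W.T));print(u,st[i],W.mean(0),'bow deg',np.degrees(np.arctan2(v[1,1],v[0,1]))%180,np.sqrt(w*12))
print(status.get_obs()['clock'])
S=snap('scene','s10.png')[1];a=cv2.imread('pics/s6.png');b=cv2.imread('pics/s0.png')
for nm,(x,y) in dict(jar=(230,180),file=(340,138),ring=(278,177),brush=(258,268),tweez=(430,220),pin=(450,256)).items():
    f=lambda i:i[y-22:y+22,x-22:x+22].astype(float);print(nm,np.abs(f(S)-f(b)).mean().round(1),end=' ')
E
```

```text
clock: 25.2
eef_pos: [0.5124, -0.3266, 0.0554]
tool_rot: [0.699, 0.715, 0.0, 0.001]
ft_force: [-0.7, 1.4, 6.7]
grip_width: 0.0083
grasp_force: 82.8
clock: 25.4
eef_pos: [0.5124, -0.3266, 0.0555]
tool_rot: [0.699, 0.715, 0.0, 0.001]
ft_force: [-1.1, 0.8, 6.4]
grip_width: 0.0078
grasp_force: 82.8
clock: 26.2
eef_pos: [0.511, -0.3263, 0.1647]
tool_rot: [0.7, 0.714, -0.0, -0.001]
ft_force: [0.8, -0.8, 0.7]
grip_width: 0.0765
grasp_force: 0.0
clock: 27.0
eef_pos: [0.5724, -0.3416, 0.1841]
tool_rot: [0.351, 0.936, 0.0, -0.0]
ft_force: [0.2, -0.3, -0.2]
grip_width: 0.0767
grasp_force: 0.0
[286 127] [ 23  14  18  35 278] [ 0.51314622 -0.32461588] bow deg 153.2866975561156 [0.00907738 0.0248667 ]
27.05
jar 1.1 file 1.1 ring 1.1 brush 1.1 tweez 1.1 pin 1.0
```

```bash
python3 - <<'E'
from h import *
import pickle
P=pickle.load(open('P8.pkl','rb'));im=cv2.imread('pics/w8.png')
u=proj(P,[[.5122,-.3254,.08]])[0].astype(int);s=im[u[1]-30:u[1]+30,u[0]-30:u[0]+30]
m=(cv2.cvtColor(s,cv2.COLOR_BGR2GRAY)<90).astype(np.uint8);n,l,st,c=cv2.connectedComponentsWithStats(m)
i=1+np.argmax(st[1:,4]);ys,xs=np.where(l==i)
W=ray(P,np.c_[xs,ys]+u-30,.08)[:,:2];w,v=np.linalg.eigh(np.cov(W.T));print(np.degrees(np.arctan2(v[1,1],v[0,1]))%180,np.sqrt(w*12))
from workcell import ticket
print(ticket.job_done())
E
```

```text
160.27793067744457 [0.00390408 0.02568904]
the job is handed in; nothing more can be done
None
```

The job is handed in at about 27 s: both masses are home on the stem with their slots roughly opposite. The key was held at its stop for about 1.5 s and sprang back, my last image putting its bow about 7° from the starting measurement, and none of the six bystanders moved.

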